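Turn the washed coaster cork side up in its tipping drying tray

TASK

The washed coaster lies blue side up in the long half of the wooden tipping tray, and its cork back has to dry. Take the tray by its red bar and tip it right over about its hinge until it rests on its other stop, so that the coaster slides into the corner, tumbles over and lies cork side up on the short half. Then let go and leave the tray tipped; do not touch the coaster, and do not knock over the mug.

Things in the scene. Friction and masses are not known exactly. Their poses are not given: they have to be found in the camera images.
- coaster: loose square coaster, 70 x 70 x 9 mm, 0.1 kg, blue glazed ceramic on its +z face, cork on its -z face; origin at its centre. It starts blue side up (z up) on the long half of the tray.
- tray (a joint): hinge angle of the pale wooden tipping tray: 0 at the start (long half level on its stop), grows as the bar is lifted up and over, to 1.92 (110 degrees, the other stop, short half level). A free, lightly damped hinge; past the balance point the tray falls to either stop by its own weight (0.35 kg), and it stays there. Lifting takes about 2 N at the bar.
- tray_handle (a point): middle of the round red bar, 12 mm thick, 80 mm free between its arms, parallel to the hinge and beyond the long half's rim (43 mm free gap to the rim, no floor or stand below). Moves on a circle of 190 mm radius about the hinge; at the start 55 mm above the worktop. Axes are the tray's: y along the bar; at the start x points level from bar to hinge, z up.
- tray_hinge (a point): middle of the tray's hinge axis, fixed, 45 mm above the worktop; y along the axis, x level away from the bar's starting side. Here two slatted halves with 20 mm rims, 104 mm wide, meet at 70 degrees: the long one 141 mm from hinge to rim, the short one 94 mm, at the start standing up and leaning over the long one. The stand is fixed.
- tray_landing (a point): point on the inner floor of the tray's short half, on its middle line, 50 mm from the hinge axis, where the coaster shall come to lie; turns with the tray.
- mug: white mug with blue dots, loose bystander, 90 mm across, 93 mm high, handle at -y; origin at the centre of its underside, z up.

How it is judged:
At the end, for the whole second after the job is handed in: The tray is tipped over on its other stop (within 8 degrees), and the coaster lies at rest on the short half, cork side up (within 12 degrees) and within 30 mm of the landing point; the mug stands upright (value of joint tray above 1.78 rad and angle between coaster's own z axis and vertical above 2.92 rad and distance between coaster and tray_landing below 0.03 m and linear speed of coaster below 0.02 m/s and angle between mug's own z axis and vertical below 0.3 rad); the robot touches nothing.
It fails at once if the fingers touch the coaster (contact force between the fingers and coaster above 1 N).
It fails at once if the mug is knocked over (angle between mug's own z axis and vertical above 0.6 rad).
It also fails if it takes over 45 s, if anything falls off the work surface, if the arm or the gripper's body presses on something with over 40 N, if the wrist force passes 120 N, or if a joint passes its speed limit or range.

ROBOT

A 6-joint arm with a two-finger parallel gripper is mounted at the origin on a cart in front of the work surface, level with it; the furniture and walls round the work are solid. World frame = base frame: x ahead of the robot, y to its left, z up, the work surface at z = 0. Lengths are in m, angles in rad, forces in N, time in s.
With the tool pointing down it reaches from about 0.35 to 0.875 m from the base axis. Payload 4.2 kg.
Tool frame: the origin (TCP) lies midway between the tips of the shut fingers; the grasp point (between the pads) lies 19 mm behind it; z points along the fingers, y is the line along which they close (so a half turn about z gives the same grasp; the last joint's range is limited). The gripper opens to 85 mm and grips with 20 to 120 N. Pads are 22 mm wide; open, the fingers measure 114 mm over their backs; the gripper's body (76 mm by 85 mm) begins 54 mm behind the grasp point. The pads swing forward as they close: fully open they stand 13 mm farther back than shut.
Start: joints at [1.489, 0.385, 0.008, 0, -1.194, -0.259], TCP at [0.209, 0.589, 0.231] pointing down, gripper open.
Joint ranges: [-3.14, 3.14], [-1.21, 2.06], [-1.07, 1.41], [-3.16, 2.05], [-2.99, -0.16], [-3.1, 3.1]. Speed limits (rad/s): [2.79, 2.79, 3.14, 3.14, 3.14, 3.14].

INTERFACE

Orientations are given as a unit quaternion [w, x, y, z].
In Python, from station import arm, capture, nets gives the robot as it stands.
- The arm moves only by the tool jog_arm, never from a script. Its argument "increments" is a list of rows, each a list of 7 numbers: the shift along the tool's x, y, z in mm, then the turn, a rotation vector about the tool's x, y, z in degrees, then the finger opening in mm, from 0 to 85.4. In form: [[tx, ty, tz, rx, ry, rz, fingers], ...]. A call has 1 to 12 rows; each row shifts and turns the commanded pose from where the row before left it, along the tool's axes as they then stand; what a row does not reach is not made up. A row lasts 1/10 s, in which the tool goes at most 50 mm and 8.59 degrees, less where a joint would pass 70% of its speed; a pose out of reach is approached as far as the arm can. A call is refused whole if a number of a shift passes 50 or a number of a turn 8.59, either way. A call with a gripper value outside its range is refused whole. The fingers move at their own pace and stop on an object; "force" is the grip in N (left out, the last holds). Time passes only in rows, so rows that do not move let the fingers close. It gives the time, the measured TCP pose, the force, the opening and the grip force at its end, in the units of the state.
- arm.get_obs(): the state, without advancing time (a new reading comes with each control period).
- capture(name): name is "scene" or "top" or "wrist"; returns a dict with "image" (400x640x3 uint8, red, green, blue), "mtx" (3x3 intrinsics, pixels), "R" (3x3) and "t" (3): a world point X has camera coordinates R X + t; the wrist camera has in their place "tool_from_camera" (4x4, takes a point from camera to tool coordinates, whose origin is the TCP and whose axes are the flange's). Camera axes: x right, y down, z forward; pixel columns grow to the right and rows downward; lengths in m; the calibration is good to about 2 mm. A picture is of the moment at which its call begins: read the wrist's pose just before it. There is no depth.
- arm.close_job(): hands the job in; it is judged then, once.
Trained networks look in the newest picture that a camera, given by its name, has taken for a name from the list of things; names that differ only in an ending like _2 or _b are one class to them, and where a whole thing is asked for, a point or a joint stands for the part that bears it (a point fixed in the world has none). Each returns a list of dicts, best first, with "score" (0 to 1); they miss things now and then, are a little off and sometimes report something else, mostly with a low value. They report only what shows in the picture. A call takes as long as a camera call.
- nets.recognise(camera, query): "uv" ([column, row] in pixels, amid what is visible of it).
The state is a dict: "t": time; "q": joint angles; "qvel": joint speeds; "tau": joint torques, N m; "position": TCP position; "ee_rot": TCP orientation; "wrist_force": force on the tool from outside, world axes, zero at the start; "moment": the same for the moment, N m; "grip_width": opening from 0.0 (shut) to 1.0 (fully open); "grip_force": force on a finger pad.
Only numpy, scipy, OpenCV 4.12 (cv2) and the standard library are available. Lean on these libraries where they do the work, as an engineer would, in place of code of your own. Each camera call takes 0.05 s, during which the arm holds its last target. There are 200 camera calls.

## Working session

There is one attempt and no reset: what is moved stays moved. The work goes in short steps, Python scripts to look and compute and a tool call to move; the robot and the scene stay as the last step left them, time stands still between calls to the robot, and variables do not carry over. Pictures are saved under pics/ and viewed, at most 10 in all, crops included, and the job is handed in when it is done.

Besides the shell and the picture viewer there is one more tool, called after "Call:" as name([rows], argument=value, ...), one row to a line, values as JSON. jog_arm: Moves the arm, as the interface text tells. Its arguments: {"type":"object","properties":{"increments":{"type":"array","items":{"type":"array","items":{"type":"number"}}},"force":{"type":"number"}},"required":["increments"]}

```bash
mkdir -p pics; ls; python3 - <<'E'
from station import arm,capture,nets
import cv2,numpy as np
o=arm.get_obs();print(o['position'],o['ee_rot'],o['t'])
for c in ['scene','top']:
    d=capture(c);cv2.imwrite(f'pics/{c}0.png',d['image'][:,:,::-1])
    np.savez(f'{c}.npz',**d);print(c,(-d['R'].T@d['t']).round(3))
    for q in ['coaster','tray_handle','mug','tray']: print(q,[(np.round(r['uv']),round(r['score'],2)) for r in nets.recognise(c,q)][:3])
E
```

```text
pics
[0.20870813 0.58850637 0.23018583] [ 1.09772710e-03  9.85500097e-01 -1.69671260e-01 -1.32103633e-04] 0.0
scene [ 0.032 -0.36   0.701]
coaster [(array([291., 220.]), 0.87), (array([310., 225.]), 0.73)]
tray_handle [(array([311., 219.]), 0.69)]
mug [(array([424., 269.]), 0.9)]
tray [(array([312., 223.]), 0.66)]
top [ 0.319 -0.031  0.912]
coaster [(array([310., 221.]), 0.84)]
tray_handle []
mug [(array([441., 197.]), 0.59)]
tray []
```

View pics/scene0.png

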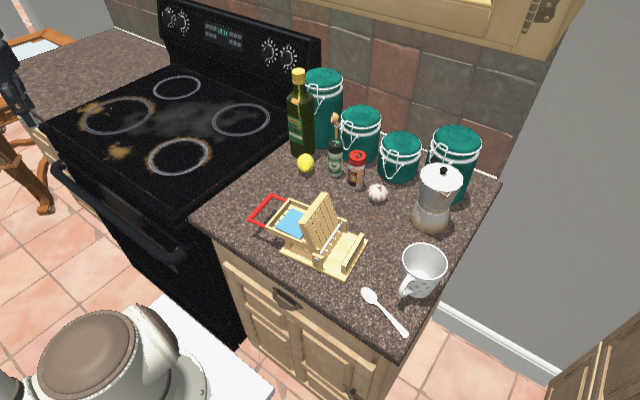

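View pics/top0.png

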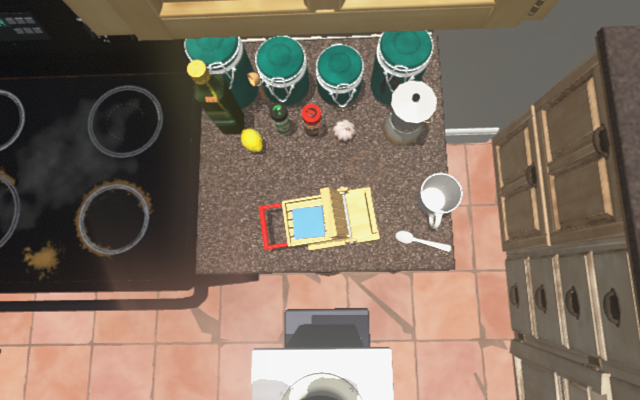

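The tray lies with its bar on the left (top image about (264,226)), the coaster at (308,222), the short half at about (335,215), and the mug at right (441,197). I'll zoom in on both views.

```bash
cat > h.py <<'E'
import numpy as np,cv2
def load(c): return np.load(f'{c}.npz')
def atz(d,uv,z):
    r=d['R'].T@np.linalg.inv(d['mtx'])@np.r_[uv,1.]; c=-d['R'].T@d['t']
    return c+r*(z-c[2])/r[2]
def proj(d,X):
    p=d['mtx']@(d['R']@np.asarray(X)+d['t']); return p[:2]/p[2]
E
python3 - <<'E'
from h import *
ims=[]
for c,(u,v) in [('scene',(235,180)),('top',(250,175))]:
    d=load(c);im=d['image'];hsv=cv2.cvtColor(im,cv2.COLOR_RGB2HSV)
    m=((hsv[...,0]<6)|(hsv[...,0]>174))&(hsv[...,1]>190)&(hsv[...,2]>90)
    w=np.zeros_like(m);w[v:v+100,u:u+70]=m[v:v+100,u:u+70]
    ys,xs=np.nonzero(w);print(c,len(xs),xs.min(),xs.max(),ys.min(),ys.max())
    print(cv2.boxPoints(cv2.minAreaRect(np.c_[xs,ys].astype(np.float32))).round(1).tolist())
    ims.append(cv2.resize(im[v:v+100,u:u+145],None,fx=5,fy=5,interpolation=cv2.INTER_CUBIC)[:300*2])
im=np.vstack([cv2.resize(i,(435,300)) for i in ims]);
for n,i in zip(['a','b'],ims): cv2.imwrite(f'pics/{n}.png',i[:,:,::-1])
E
```

```text
scene 67 248 282 194 226
[[248.0, 220.0], [269.3999938964844, 190.8000030517578], [282.0, 200.0], [260.6000061035156, 229.1999969482422]]
top 140 260 286 204 249
[[258.3999938964844, 206.1999969482422], [279.8999938964844, 203.10000610351562], [286.20001220703125, 246.10000610351562], [264.70001220703125, 249.1999969482422]]
```

View pics/a.png

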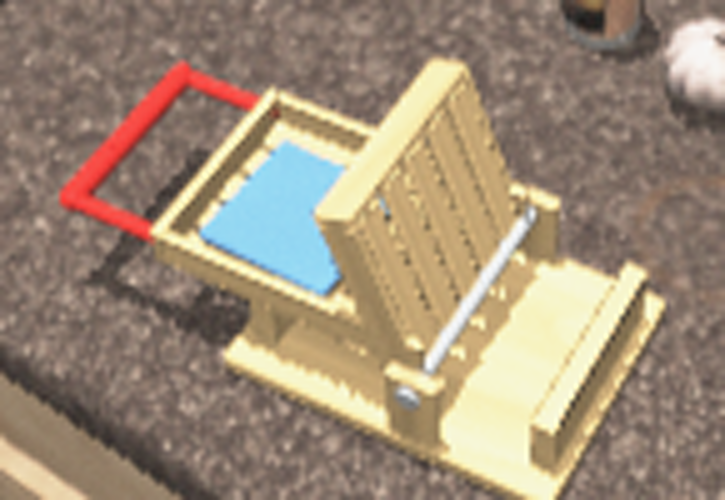

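View pics/b.png

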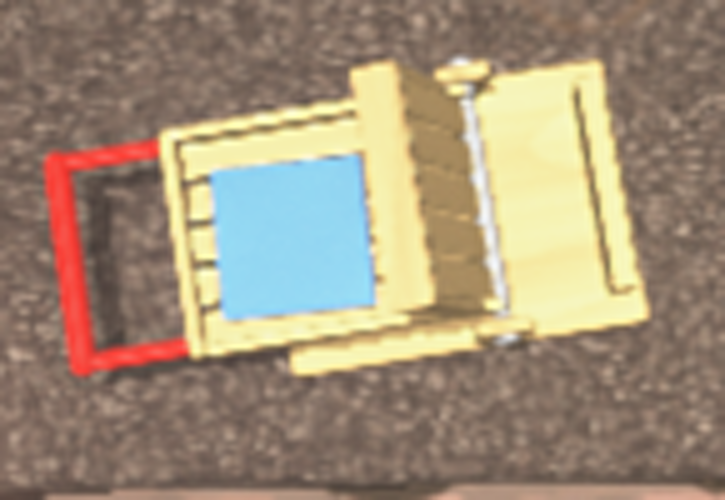

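Crops are clear. The bar's ends show at scene (249,219) and (271.6,194.4), and at top (261.6,206.6) and (266.6,248). The hinge rod ends are at top (342,188) and (351.6,243), and at scene (316,259.4) and (341.6,222.4).

```bash
python3 - <<'E'
from h import *
s,t=load('scene'),load('top')
P=lambda d:d['mtx']@np.c_[d['R'],d['t']]
for n,a,b,z in [('bar1',(271.2,194.2),(261.3,206.2),.055),('bar2',(248.8,218.8),(266.3,247.6),.055),('hin far',(341.3,222),(341.6,187.6),.045),('hin near',(315.7,259),(351.2,242.6),.045)]:
    X=cv2.triangulatePoints(P(s),P(t),np.float64(a).reshape(2,1),np.float64(b).reshape(2,1)).ravel();print(n,(X[:3]/X[3]).round(4),atz(s,a,z).round(4),atz(t,b,z).round(4))
from station import nets
print(atz(t,(440,200),.093),atz(s,(424,260),.09))
E
```

```text
bar1 [0.4719 0.1283 0.0575] [0.4737 0.13   0.055 ] [0.4722 0.1288 0.055 ]
bar2 [0.378 0.115 0.06 ] [0.3817 0.1177 0.055 ] [0.3773 0.1166 0.055 ]
hin far [ 0.5146 -0.0561  0.0378] [ 0.5087 -0.0589  0.045 ] [ 0.5136 -0.0565  0.045 ]
hin near [ 0.3858 -0.0751  0.05  ] [ 0.3891 -0.0735  0.045 ] [ 0.3856 -0.0749  0.045 ]
[ 0.47024536 -0.26700337  0.093     ] [ 0.49078075 -0.27008626  0.09      ]
```

Call:
jog_arm([
  [0,0,0,0,0,-6.6,40],
  [0,0,0,0,0,-6.6,40],
  [0,0,0,0,0,-6.6,40],
  [0,0,0,0,0,-6.7,40],
  [10,30,0,0,0,0,40],
  [15,44,0,0,0,0,40],
  [15,44,0,0,0,0,40],
  [15,44,0,0,0,0,40],
  [15,44,0,0,0,0,40],
  [15,44,0,0,0,0,40],
  [15,44,0,0,0,0,40],
  [15,44,0,0,0,0,40],
])

```text
t: 1.7
position: [0.3645, 0.2658, 0.2318]
ee_rot: [-0.0, 0.998, 0.061, 0.0]
wrist_force: [0.4, 0.9, 0.3]
grip_width: 0.467
grip_force: 0.0
```

Call:
jog_arm([
  [15,44,10,0,0,0,40],
  [15,44,10,0,0,0,40],
  [14,40,20,0,0,0,40],
  [0,20,20,0,0,0,40],
  [0,0,10,0,0,0,40],
  [0,0,0,0,0,0,40],
  [0,0,0,0,0,0,40],
])

```text
t: 2.4
position: [0.4262, 0.1269, 0.162]
ee_rot: [-0.0, 0.998, 0.061, 0.001]
wrist_force: [-0.3, 0.9, 0.7]
grip_width: 0.467
grip_force: 0.0
```

```bash
python3 - <<'E'
from station import arm,capture,nets
from h import *
from scipy.spatial.transform import Rotation as Ro
o=arm.get_obs();d=capture('wrist')
q=o['ee_rot'];R=Ro.from_quat(q,scalar_first=True).as_matrix();p=o['position']
print(o['t'],p.round(4),R.round(3).tolist(),o['grip_width'])
np.savez('wrist.npz',**d,Rt=R,p=p);cv2.imwrite('pics/w.png',d['image'][:,:,::-1])
B=np.array([.426,.123,.056]);print('delta tool mm',(R.T@(B-p)*1000).round(1))
T=d['tool_from_camera']
for k in (-.04,0,.04):
    X=B+k*np.array([.993,.121,0]);c=np.linalg.inv(T)@np.r_[R.T@(X-p),1];u=d['mtx']@c[:3];print(u[:2]/u[2])
E
```

```text
2.4 [0.4262 0.1269 0.162 ] [[0.992, 0.123, 0.001], [0.123, -0.992, 0.0], [0.001, -0.0, -1.0]] 0.46686862547856317
delta tool mm [ -0.9   3.9 106. ]
[328.09741622 241.92839408]
[328.44476793 193.618493  ]
[328.82329379 140.97286967]
```

View pics/w.png

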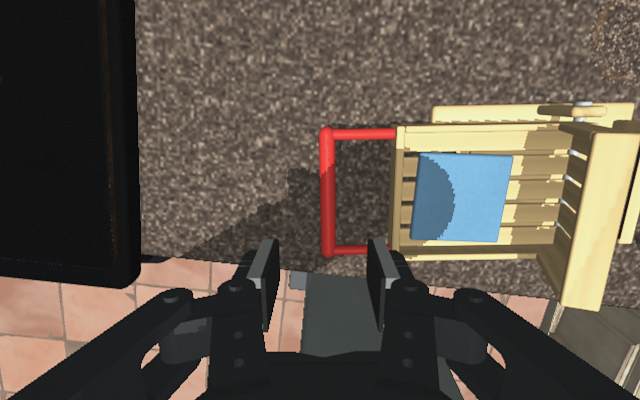

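The wrist view shows the bar at column 327, rows 133–250, within 2 px of the prediction. The fingers are parallel to it, so I'll descend and grip.

Call:
jog_arm([
  [0,3,25,0,0,0,40],
  [0,0,30,0,0,0,40],
  [0,0,30,0,0,0,40],
  [0,0,25,0,0,0,40],
  [0,0,15,0,0,0,40],
  [0,0,0,0,0,0,40],
  [0,0,0,0,0,0,6],
  [0,0,0,0,0,0,6],
  [0,0,0,0,0,0,6],
  [0,0,0,0,0,0,6],
  [0,0,0,0,0,0,6],
], force=20)

```text
t: 3.55
position: [0.4271, 0.1236, 0.0376]
ee_rot: [-0.001, 0.998, 0.061, 0.001]
wrist_force: [-0.0, -1.4, 7.1]
grip_width: 0.133
grip_force: 21.2
```

Call:
jog_arm([
  [0,1.6,-16.5,0,0,0,6],
  [0,3,-16.3,0,0,0,6],
  [0,4.4,-16,0,0,0,6],
  [0,5.8,-15.5,0,0,0,6],
  [0,7.1,-15,0,0,0,6],
  [0,8.4,-14.3,0,0,0,6],
  [0,9.6,-13.5,0,0,0,6],
  [0,10.8,-12.6,0,0,0,6],
  [0,0,0,0,0,0,6],
  [0,0,0,0,0,0,6],
])

```text
t: 4.55
position: [0.434, 0.0756, 0.1583]
ee_rot: [-0.003, 0.998, 0.061, 0.003]
wrist_force: [-4.7, 10.5, 7.6]
grip_width: 0.136
grip_force: 20.6
```

```bash
python3 - <<'E'
from station import arm,capture,nets
from h import *
d=capture('scene');np.savez('scene.npz',**d)
e=capture('top')
im=np.hstack([cv2.resize(x[130:290,220:400],None,fx=2.2,fy=2.2) for x in (d['image'],e['image'])])
cv2.imwrite('pics/m.png',im[:,:,::-1]); o=arm.get_obs();print(o['position'],o['wrist_force'],o['moment'],o['grip_force'],o['grip_width'])
E
```

```text
[0.43391888 0.07577469 0.15811514] [-3.08493761 10.35137003  7.63440329] [3.0121342  1.23554305 0.21047688] 20.569932460784912 0.12594079844598863
```

View pics/m.png

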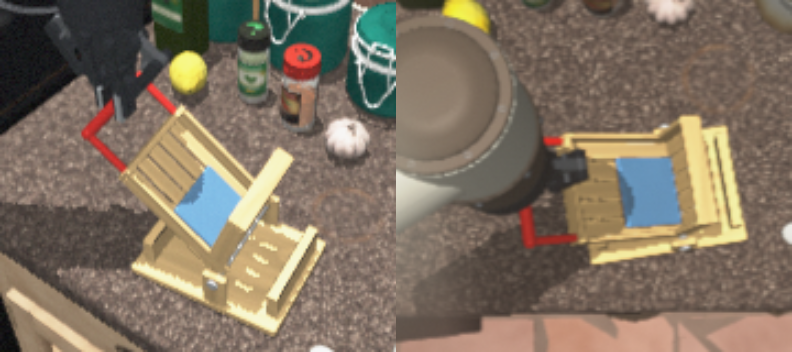

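The coaster has slid into the corner of the tray (tipped about 40°), the bar is still held and contact forces are small. Continuing the arc.

Call:
jog_arm([
  [0,10.5,-12,0,0,0,6],
  [0,12.5,-10.5,0,0,0,6],
  [0,13.7,-9.4,0,0,0,6],
  [0,14.4,-8.2,0,0,0,6],
  [0,15.1,-6.9,0,0,0,6],
  [0,15.6,-5.5,0,0,0,6],
  [0,16.1,-4.1,0,0,0,6],
  [0,16.3,-2.7,0,0,0,6],
  [0,16.5,-1.3,0,0,0,6],
  [0,0,0,0,0,0,6],
])

```text
t: 5.65
position: [0.4523, -0.0574, 0.2194]
ee_rot: [-0.0, 0.998, 0.06, 0.006]
wrist_force: [5.2, 1.1, 5.1]
grip_width: 0.13
grip_force: 21.3
```

Call:
jog_arm([
  [0,16.5,0.2,0,0,0,6],
  [0,16.5,1.6,0,0,0,6],
  [0,16.3,3,0,0,0,6],
  [0,16,4.4,0,0,0,6],
  [0,14,5.2,0,0,0,6],
  [0,0,0,0,0,0,6],
  [0,0,0,0,0,0,6],
])

```text
t: 6.35
position: [0.4621, -0.1366, 0.2046]
ee_rot: [0.001, 0.998, 0.061, 0.006]
wrist_force: [6.9, -3.8, 2.1]
grip_width: 0.13
grip_force: 21.6
```

```bash
python3 - <<'E'
from station import arm,capture,nets
from h import *
d=capture('scene')
e=capture('top')
im=np.hstack([cv2.resize(x[130:300,240:420],None,fx=2.2,fy=2.2) for x in (d['image'],e['image'])])
cv2.imwrite('pics/n.png',im[:,:,::-1]); o=arm.get_obs();print(o['position'],o['wrist_force'],o['moment'],o['grip_force'],o['grip_width'])
E
```

```text
[ 0.46208748 -0.13636829  0.20467629] [ 6.08754307 -2.81858962  2.80172814] [-0.84491328 -1.77502002  0.18028274] 21.59615457057953 0.12813794781658394
```

View pics/n.png

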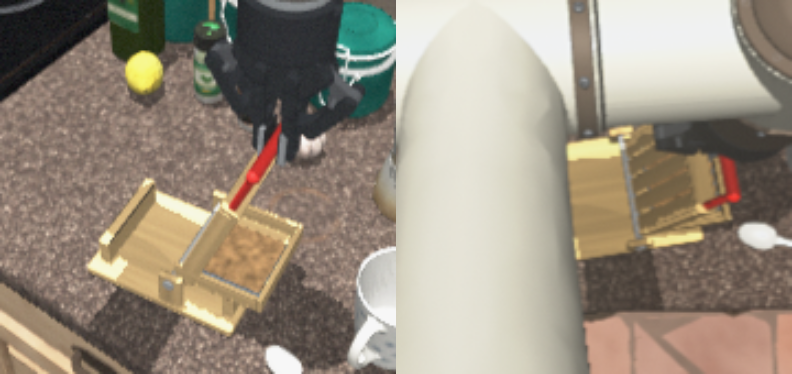

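The coaster lies cork side up in the short half. Next I release and lift straight up, then away.

Call:
jog_arm([
  [0,0,0,0,0,0,35],
  [0,0,0,0,0,0,35],
  [0,0,0,0,0,0,35],
  [0,0,-15,0,0,0,35],
  [0,0,-25,0,0,0,35],
  [0,0,-40,0,0,0,35],
  [0,-30,-30,0,0,0,35],
  [0,-45,-10,0,0,0,35],
  [0,-45,0,0,0,0,35],
  [0,-45,0,0,0,0,35],
  [0,-45,0,0,0,0,35],
  [0,0,0,0,0,0,35],
])

```text
t: 7.65
position: [0.4312, 0.0765, 0.3219]
ee_rot: [-0.0, 0.998, 0.064, -0.0]
wrist_force: [-1.0, 0.1, 0.4]
grip_width: 0.41
grip_force: 0.0
```

Call:
jog_arm([
  [0,-45,0,0,0,0,35],
  [0,-45,0,0,0,0,35],
  [0,-20,0,0,0,0,35],
  [0,0,0,0,0,0,35],
  [0,0,0,0,0,0,35],
])

```text
t: 8.15
position: [0.4185, 0.1814, 0.3218]
ee_rot: [0.0, 0.998, 0.061, -0.001]
wrist_force: [1.0, -0.6, 1.0]
grip_width: 0.41
grip_force: 0.0
```

```bash
python3 - <<'E'
from station import arm,capture,nets
from h import *
d=capture('scene')
e=capture('top')
for q in ('coaster','mug'): print(q,[(r['uv'],r['score']) for r in nets.recognise('scene',q)][:2])
H=np.array([.449,-.066,.045]);L=H+.05*np.array([.121,-.993,0])
print('landing px',proj(d,L),proj(e,L))
im=np.hstack([cv2.resize(x[130:300,260:440],None,fx=2.2,fy=2.2) for x in (d['image'],e['image'])])
cv2.imwrite('pics/f.png',im[:,:,::-1]); o=arm.get_obs();print(o['t'],o['position'],o['wrist_force'])
E
```

```text
coaster [([352.0, 243.9], 0.9)]
mug [([419.8, 270.9], 0.66)]
landing px [348.82048429 248.35081458] [368.09087469 211.94190688]
8.35 [0.41893434 0.1807157  0.32225656] [-0.79108707  0.78195856 -1.32176092]
```

View pics/f.png

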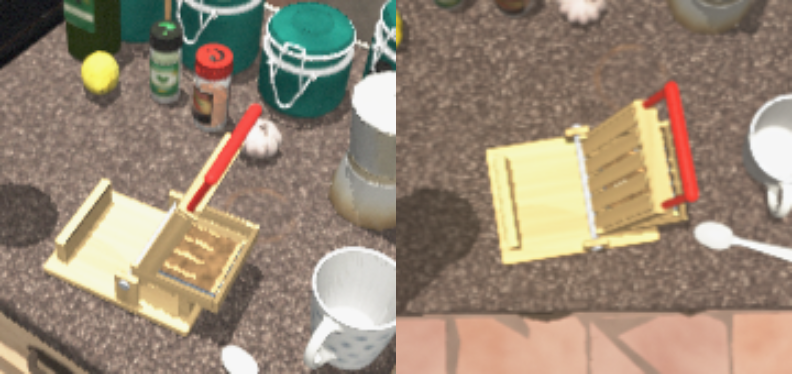

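The tray rests on its other stop with the coaster flat and cork up near (352,244); the landing point projects to (349,248). The mug stands upright and the arm is clear.

```bash
python3 -c "
from station import arm
print(arm.close_job())"
```

```text
the job is handed in; nothing more can be done
None
```

The tray is tipped onto its other stop with the coaster lying cork side up near the landing point, the mug is still upright, the arm is clear, and the job is handed in; no verdict came back, so the result rests on the last camera views.

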